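Centre the cup on the potter's wheel and hold its enabling key

TASK

Get the wheel ready for turning the foot of the leather-hard cup that stands upside down on the wheel head: slide it across the head, without lifting or tipping it, until it stands inside the smallest ring at the centre, and leave it there. Then take the key from the wooden tool block, push it fully home in the key switch on the control box (two of its pins are sticky, so work it past them) and turn it a quarter turn clockwise against its spring. Finish while still holding the key turned, so that I can start the wheel with my pedal; do not disturb the gauge, the bowl or the loose turning tool.

Things in the scene. Friction and masses are not known exactly. Their poses are not given: they have to be found in the camera images.
- wheel_centre (a point): Centre of the wheel head's flat top, where the cup must go; z up. The head is a grey metal disc 280 mm across, its top 146 mm above the bench; it does not turn. Three rings are cut in it, 74, 142 and 212 mm across; the smallest is the mark for the cup. A tan splash pan 392 mm across surrounds it, its rim 3 mm above the head's top.
- cup_middle (a point): Middle (half-way up, on the axis; z up) of a grey leather-hard clay cup standing upside down on the wheel head, off centre: round, 58 mm across up to 52 mm above the head, then 42 mm at the foot ring, 68 mm high in all, 0.2 to 0.35 kg. This point is 34 mm above the wheel head. Pushed or dragged higher up than that, the cup is apt to tip.
- key_head (a point): Middle of the key's flat black plastic head: 30 mm wide (its x axis), 12 mm thick (y), 50 mm high (z, up). The head's underside is the shoulder, 25 mm below this point. From its middle a steel blade points down, 10 mm wide (x), 4 mm thick (y), 26 mm long, the last 6 mm tapered. 40 g. It stands upright in the tool block and lifts straight out. Fits either way round.
- key_tip (a point): Tip of the key's blade, 51 mm straight below key_head; axes as for key_head.
- keyway (a point): Mid-mouth of the keyway, on the switch's turning axis, at the face of its brass cylinder, 78 mm above the bench. x along the slot, y across it, z up; they turn with the cylinder. Slot 11.6 by 5.6 mm, mouth chamfered 1.5 mm, deeper than the blade. Home: shoulder on this face, tip 26 mm below. Sticky pins 10 and 17 mm down at the slot's ends each need a push of up to about 15 N, then stay aside.
- key_switch (a joint): Angle of the switch cylinder in rad: 0 at rest, growing as the key turns clockwise seen from above, to a stop at 1.5 (a quarter turn). A spring (0.02 N m at rest, 0.06 at the stop) turns it back when the key is not held. The blade has about 0.16 rad of play in the slot, so the key must turn that much more than the cylinder.
- height_gauge: A bystander, not to be disturbed: a wooden gauge standing loose on the bench at the robot's right, its base 100 by 140 mm, two slotted arms, 208 mm high. Origin at the middle of its underside.
- bowl: A bystander, not to be disturbed: a biscuit-fired bowl, 124 mm across and 58 mm high, standing loose on the bench at the robot's left. Origin at the middle of its underside.
- turning_tool: A bystander, not to be disturbed: a turning tool lying loose on the bench beyond the work, 175 mm long, 16 mm thick wooden handle and a wire loop at its +x end. Origin near its middle, on its underside.
- control_box: Fixed grey steel box, 110 (x) by 150 (y) mm, 70 mm high, origin at the middle of its underside; the key switch is on its top, its steel collar 35 mm across, 1 mm lower than the cylinder's face. A black speed dial, 38 mm across, 16 mm high, is on the same top 78 mm from the switch.
- tool_block: Fixed wooden block, 56 (x) by 150 (y) mm, 46 mm high, origin at the middle of its underside. The key stands in a slot 50 mm from the middle, towards -y, its shoulder on the block's top. Turning tools stand at the other end, 90 to 115 mm from the key, to 108 mm above the bench.
Things that resemble listed ones, but are neither listed nor needed, are in the scene too. What is shaped like the part that bears cup_middle but turquoise is not meant.

How it is judged:
By the outcome, as a careful person would: the job done as asked, in the order asked, and still so for the second after the job is handed in, while the arm keeps its last pose, push and grip.
It also fails if it takes over 58 s, if anything falls off the work surface, if the arm or the gripper's body presses on something with over 40 N, if the wrist force passes 120 N, or if a joint passes its speed limit or range.

ROBOT

A 6-joint arm with a two-finger parallel gripper is mounted at the origin on the work surface. World frame = base frame: x ahead of the robot, y to its left, z up, the work surface at z = 0. Lengths are in m, angles in rad, forces in N, time in s.
With the tool pointing down it reaches from about 0.275 to 0.825 m from the base axis. Payload 4.9 kg.
Tool frame: the origin (TCP) lies at the very end of the fingers, on their centre line; the grasp point (between the pads) lies behind it (arm.tcp_to_grasp is the z of the grasp point in the tool frame, in m); z points along the fingers, y is the direction in which the jaws open and shut (so a half turn about z gives the same grasp; the last joint's range is limited). The gripper opens to 85 mm and grips with 20 to 120 N. Pads are 22 mm wide; open, the fingers measure 114 mm over their backs; the gripper's body (76 mm by 85 mm) begins 54 mm behind the grasp point. The pads swing forward as they close: fully open they stand 13 mm farther back than shut.
Start: joints at [-1.459, 0.326, -0.193, 1.052, 0, 1.437], TCP at [0.134, -0.533, 0.231] pointing down, gripper open.
Joint ranges: [-2.65, 2.65], [-0.97, 1.79], [-1.3, 1.35], [-1.93, 2.1], [-1.47, 1.37], [-3.14, 3.14]. Speed limits (rad/s): [2.57, 2.57, 3.14, 3.14, 3.14, 3.14].

INTERFACE

Orientations are given as a unit quaternion [w, x, y, z].
In Python, from workcell import arm gives the robot as it stands. The module is installed in compiled form; this text tells all that it offers.
- The arm moves only by the shell command python3 -m handwheel 'ROWS' [FORCE]. ROWS is JSON, a list of rows, each an object with "travel": the shift along the tool's x, y, z in cm, a list of three; "angular": the turn, a rotation vector about the tool's x, y, z in degrees, a list of three; "hand": the gripper's target within -1 to 1 (shut at 1, half-way at 0, fully open at -1). A call has exactly 5 rows; each row is the pose to reach, as a shift and turn from the pose commanded when the call began, along the tool's axes at that moment; what a row does not reach only later rows make up. A row lasts 1/12 s, in which the tool goes at most 41.7 mm and 7.16 degrees, less where a joint would pass 70% of its speed; a pose out of reach is approached as far as the arm can. A call with a gripper value outside its range is refused whole. The fingers move at their own pace and stop on an object; FORCE is the grip in N (left out, the last holds). Time passes only in rows, so rows that repeat a pose let the fingers close, or fill a call up. It gives the time, the measured TCP pose, the force and the opening at its end, in the units of the state.
- arm.sense(): the state, without advancing time (a new reading comes with each control period).
- arm.camera(name): name is "side" or "top"; returns a dict with "image" (400x640x3 uint8, blue, green, red), "fx", "fy", "cx", "cy" (pixels), "R" (3x3) and "t" (3): a world point X has camera coordinates R X + t. Camera axes: x right, y down, z forward; pixel columns grow to the right and rows downward; lengths in m; the calibration is good to about 2 mm. A picture is of the moment at which its call begins. There is no depth.
- arm.finish_job(): hands the job in, once; it reports no verdict.
The state is a dict: "time": time; "qpos": joint angles; "dq": joint speeds; "tau": joint torques, N m; "tool_pos": TCP position; "eef_rot": TCP orientation; "force": force on the tool from outside, world axes, zero at the start; "ft_torque": the same for the moment, N m; "finger_gap": opening from 0.0 (shut) to 1.0 (fully open).
Only numpy, scipy, OpenCV 4.12 (cv2) and the standard library are available. Lean on these libraries where they do the work, as an engineer would, in place of code of your own. Each camera call takes 0.05 s, during which the arm holds its last target.

## Working session

There is one attempt and no reset: what is moved stays moved. The work goes in short steps, Python scripts to look and compute and a shell command to move; the robot and the scene stay as the last step left them, time stands still between calls to the robot, and variables do not carry over. Pictures are saved under pics/ and viewed, and the job is handed in when it is done.

```bash
mkdir -p pics
python3 - <<'E'
from workcell import arm
import cv2,numpy as np,json
for n in("side","top"):
    c=arm.camera(n); cv2.imwrite(f"pics/{n}0.png",c["image"])
    print(n,c["fx"],c["fy"],c["cx"],c["cy"],np.round(c["R"],4).tolist(),np.round(c["t"],4).tolist())
print(arm.sense(),arm.tcp_to_grasp)
E
```

```text
side 364.7480281370821 364.7480281370821 320.04491556119916 198.24195912437872 [[-0.9789, -0.2044, -0.0034], [-0.1057, 0.5204, -0.8474], [0.1749, -0.8291, -0.531]] [0.5137, 0.1747, 1.0418]
top 471.9499190068383 471.9499190068383 312.8236706097636 194.520246797873 [[-0.0137, -0.9999, 0.003], [-0.9909, 0.0132, -0.1336], [0.1336, -0.0048, -0.991]] [-0.035, 0.5561, 1.5107]
{'time': 0.1, 'qpos': array([-1.45919246e+00,  3.26893759e-01, -1.93493236e-01,  1.05202153e+00,
       -1.61174917e-05,  1.43661432e+00]), 'dq': array([ 0.00029739, -0.00220753,  0.00124249,  0.00023271,  0.00019123,
        0.00080035]), 'tau': array([ 4.72727006e-04, -4.44239473e+01,  2.63037550e+01,  7.92162318e-03,
       -1.06081457e-04,  1.71856620e-06]), 'tool_pos': array([ 0.13378078, -0.53292762,  0.23056354]), 'eef_rot': array([-8.06140871e-04,  9.92457839e-01,  1.22583803e-01,  1.04171268e-06]), 'force': array([-0.60558168,  0.48766666,  0.33738818]), 'ft_torque': array([0.0562788 , 0.03930096, 0.08101896]), 'finger_gap': 1.0008238611364955} -0.0187
```

View pics/top0.png

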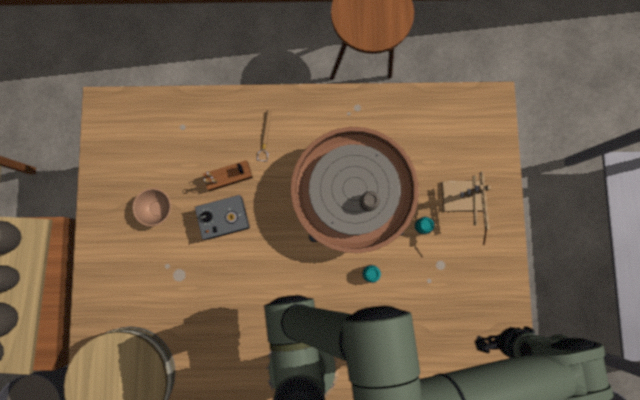

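View pics/side0.png

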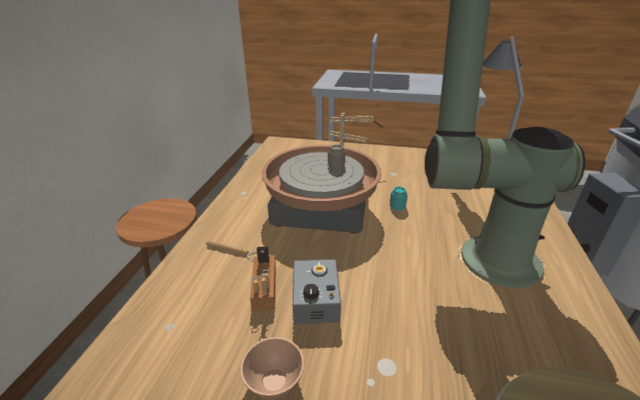

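Top view: the grey cup is on the wheel head at (369,200), and the turquoise look-alikes are at (372,273) and (425,226). The control box is at (222,217), with the brass switch at (231,216) and the dial at (206,216). The tool block is at (228,175) with a dark key at about (238,171). In the side view the key is at (263,255) and the grey cup at (336,160). I'll enlarge these next.

```bash
cat > h.py <<'E'
from workcell import arm
import cv2,numpy as np
from scipy.spatial.transform import Rotation as Rn
def crop(n,x0,y0,w,h,s,out,img=None):
    if img is None: img=cv2.imread(f"pics/{n}.png")
    c=cv2.resize(img[y0:y0+h,x0:x0+w],None,fx=s,fy=s,interpolation=cv2.INTER_CUBIC)
    for x in range((x0+9)//10*10,x0+w,10):
        cv2.line(c,(int((x-x0+.5)*s),0),(int((x-x0+.5)*s),6),(0,255,255),1); 
        if x%20==0: cv2.putText(c,str(x),(int((x-x0+.5)*s)-10,18),0,.4,(0,255,255),1)
    for y in range((y0+9)//10*10,y0+h,10):
        cv2.line(c,(0,int((y-y0+.5)*s)),(6,int((y-y0+.5)*s)),(0,255,255),1)
        if y%20==0: cv2.putText(c,str(y),(8,int((y-y0+.5)*s)+4),0,.4,(0,255,255),1)
    cv2.imwrite(f"pics/{out}.png",c)
CAM={}
def cam(n):
    if n not in CAM:
        import pickle,os
        f=f"cal_{n}.pkl"
        if not os.path.exists(f):
            c=arm.camera(n); c.pop("image"); pickle.dump(c,open(f,"wb"))
        CAM[n]=pickle.load(open(f,"rb"))
    return CAM[n]
def proj(n,X):
    c=cam(n); p=np.asarray(c["R"])@np.asarray(X,float)+np.asarray(c["t"]); return np.array([c["fx"]*p[0]/p[2]+c["cx"],c["fy"]*p[1]/p[2]+c["cy"]])
def ray(n,u,v):
    c=cam(n); R=np.asarray(c["R"]);d=R.T@np.array([(u-c["cx"])/c["fx"],(v-c["cy"])/c["fy"],1]); return -R.T@np.asarray(c["t"]),d
def atz(n,u,v,z):
    o,d=ray(n,u,v); return o+d*(z-o[2])/d[2]
def tri(uvt,uvs):
    A=[];b=[]
    for n,(u,v) in(("top",uvt),("side",uvs)):
        o,d=ray(n,u,v); d/=np.linalg.norm(d);P=np.eye(3)-np.outer(d,d);A.append(P);b.append(P@o)
    return np.linalg.lstsq(np.vstack(A),np.hstack(b),rcond=None)[0]
E
python3 - <<'E'
from h import *
crop("top0",285,120,140,140,5,"c1"); crop("top0",170,140,100,110,5.4,"c2")
crop("side0",225,230,125,105,5.5,"c3"); crop("side0",255,110,140,100,5.5,"c4")
E
```

```text
(no output)
```

View pics/c1.png

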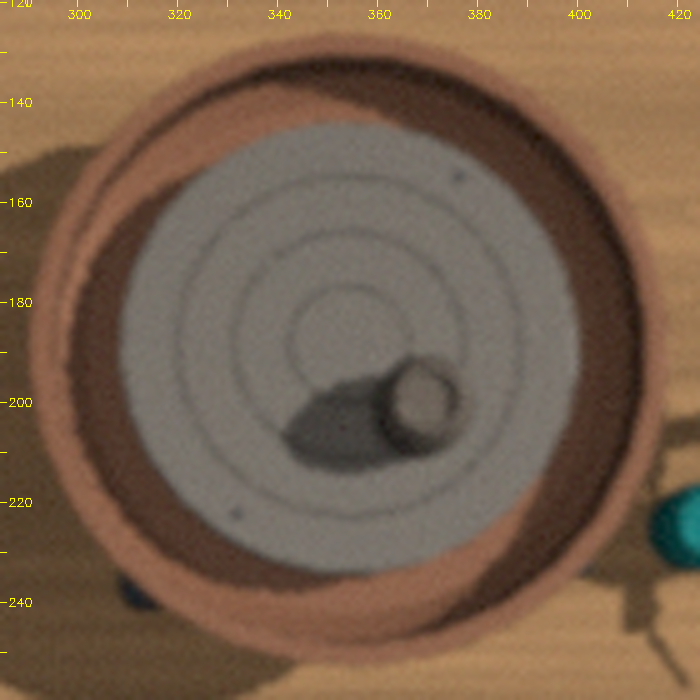

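View pics/c2.png

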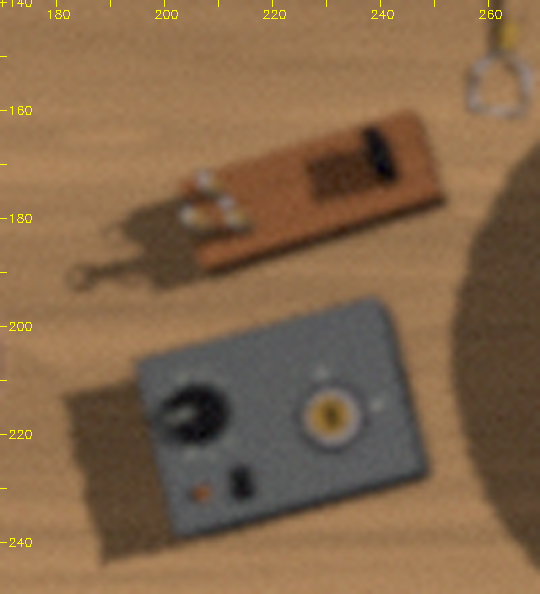

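View pics/c3.png

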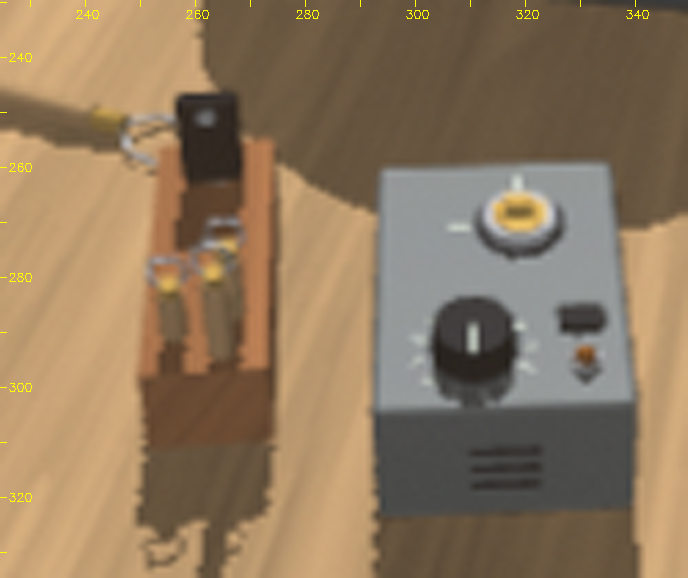

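View pics/c4.png

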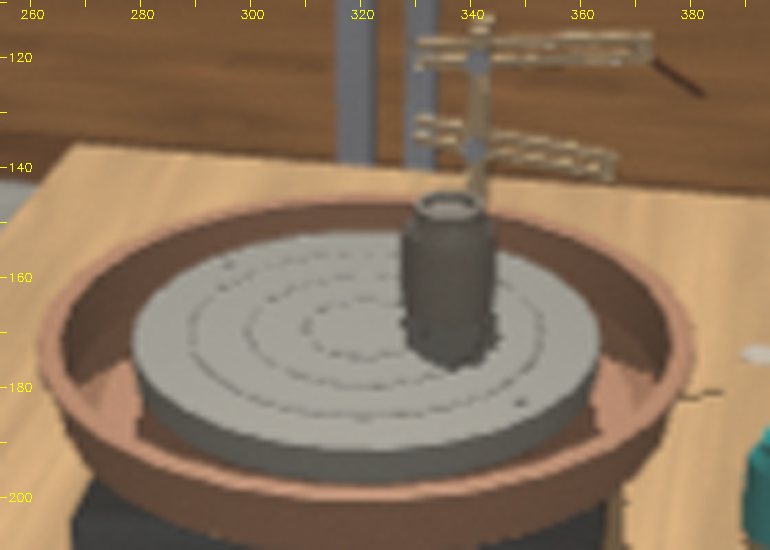

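Run:
```python
from h import *
np.set_printoptions(precision=4,suppress=True)
print("wheel",atz("top",354.4,188.9,.146),atz("side",320.5,172,.146))
# optimise wheel by extents
from scipy.optimize import least_squares
th=np.linspace(0,2*np.pi,120)
def ext(n,c,r,z):
    p=np.array([proj(n,[c[0]+r*np.cos(t),c[1]+r*np.sin(t),z]) for t in th]);return np.r_[p.min(0),p.max(0)]
print("top ext",least_squares(lambda c:ext("top",c,.14,.146)-[308.5,143.8,400,234.3],[.5,0]))if 0 else None
for n,r,e in(("top",.14,[308.2,143.8,399.8,234.3]),("top",.106,[319.7,154,389.2,223.7]),("side",.14,[278.5,151.5,363,191.5]),("side",.071,[298.8,160.5,341.5,180])):
    s=least_squares(lambda c:ext(n,c,r,.146)-np.array(e),[.5,0]);print("wheel",n,r,s.x,s.fun)
print("cup foot",atz("top",369.5,199.7,.214),atz("side",335.6,147,.214),tri((369.5,199.7),(335.6,147)))
s=least_squares(lambda c:(ext("side",c,.029,.198)-np.array([327,0,344.3,0]))[[0,2]],[.5,-.03]);print(s.x)
print("dirs switch",atz("top",230.5,216.3,.078),atz("side",318.8,267.8,.078),tri((230.5,216.3),(318.8,267.8)))
print("key top",atz("top",239.5,168,.096),tri((239.8,168),(262.5,247)))
for p in((195,206),(239.5,195),(248.3,227.5),(202,239.5)):print("box",atz("top",*p,.07))
for p in((246.3,160),(251.8,176.5),(207.5,189.5)):print("blk",atz("top",*p,.046))
for p in((293,260),(335,259.5),(339.5,302.5),(293,304)):print("boxs",atz("side",*p,.07))
for p in((274,255.5),(273,296),(250,297)):print("blks",atz("side",*p,.046))
```

```text
wheel [ 0.5566 -0.1692  0.146 ] [ 0.5539 -0.1492  0.146 ]
wheel top 0.14 [ 0.558 -0.168] [-0.0209 -0.108   0.021   0.102 ]
wheel top 0.106 [ 0.5578 -0.1694] [ 0.0557  0.5217 -0.056  -0.5005]
wheel side 0.14 [ 0.5568 -0.1669] [-0.5026 -0.0319  0.5008 -0.155 ]
wheel side 0.071 [ 0.5584 -0.1648] [-0.2802 -0.3743  0.2796  0.2514]
cup foot [ 0.5145 -0.2058  0.214 ] [ 0.5147 -0.2029  0.214 ] [ 0.5149 -0.2059  0.2126]
[ 0.52   -0.2365]
dirs switch [0.4839 0.2197 0.078 ] [0.4818 0.2199 0.078 ] [0.4829 0.2196 0.0777]
key top [0.6358 0.1895 0.096 ] [0.637  0.1892 0.0933]
box [0.5192 0.3348 0.07  ]
box [0.5528 0.1929 0.07  ]
box [0.4481 0.1642 0.07  ]
box [0.4121 0.3106 0.07  ]
blk [0.672 0.175 0.046]
blk [0.6167 0.1567 0.046 ]
blk [0.5755 0.301  0.046 ]
boxs [0.5547 0.1965 0.07  ]
boxs [0.4491 0.1729 0.07  ]
boxs [0.4148 0.3121 0.07  ]
boxs [0.5159 0.3374 0.07  ]
blks [0.6182 0.1635 0.046 ]
blks [0.5757 0.3028 0.046 ]
blks [0.6281 0.3168 0.046 ]
```

The choice is settled: the grey cup standing on the head, as against the turquoise ones off it. The key is the black flat head at the right end of the block, as against the handled tools and the black dial. First move: raise the arm, then swing over the cup with the jaws along the push direction.

```bash
cat >> h.py <<'E'
def go(x,y,z,yaw=None):
    s=arm.sense(); q=s["eef_rot"]; R=Rn.from_quat([q[1],q[2],q[3],q[0]]).as_matrix()
    d=R.T@(np.array([x,y,z])-s["tool_pos"])*100
    cy=np.degrees(np.arctan2(R[1,0],R[0,0])); 
    print("t %.2f pos %s yaw %.2f tilt %.2f gap %.3f F %s q6 %.2f q5 %.2f"%(s["time"],np.round(s["tool_pos"],4),cy,np.degrees(np.arccos(-R[2,2])),s["finger_gap"],np.round(s["force"],1),s["qpos"][5],s["qpos"][4]))
    print("travel cm",np.round(d,2))
    if yaw is not None:
        a=np.radians(yaw); Rt=np.array([[np.cos(a),np.sin(a),0],[np.sin(a),-np.cos(a),0],[0,0,-1.]])
        print("angular",np.round(np.degrees(Rn.from_matrix(R.T@Rt).as_rotvec()),2))
E
python3 -m handwheel '[{"travel":[0,0,-3],"angular":[0,0,-7],"hand":-1},{"travel":[0,0,-6],"angular":[0,0,-14],"hand":-1},{"travel":[0,0,-7],"angular":[0,0,-21],"hand":-1},{"travel":[0,0,-7],"angular":[0,0,-28],"hand":-1},{"travel":[0,0,-7],"angular":[0,0,-35],"hand":-1}]' 20
python3 -c "
from h import *
go(.5145,-.205,.26,131)"
```

```text
time: 0.62
tool_pos: [0.1339, -0.534, 0.3024]
eef_rot: [0.001, 0.908, 0.418, -0.0]
force: [-0.1, 0.2, -0.8]
finger_gap: 1.002
t 0.62 pos [ 0.1339 -0.534   0.3024] yaw 49.43 tilt 0.11 gap 1.002 F [-0.1  0.2 -0.8] q6 0.82 q5 0.00
travel cm [49.75  7.5   4.18]
angular [ 1.000e-02  1.200e-01 -8.157e+01]
```

```bash
python3 -m handwheel '[{"travel":[25,3.8,0],"angular":[0,0,-35],"hand":-1},{"travel":[25,3.8,0],"angular":[0,0,-35],"hand":-1},{"travel":[25,3.8,0],"angular":[0,0,-35],"hand":-1},{"travel":[25,3.8,0],"angular":[0,0,-35],"hand":-1},{"travel":[25,3.8,0],"angular":[0,0,-35],"hand":-1}]'
python3 -c "
from h import *
go(.5145,-.205,.26,131)"
```

```text
time: 1.03
tool_pos: [0.2934, -0.3968, 0.3012]
eef_rot: [-0.0, 0.741, 0.672, 0.0]
force: [0.8, -1.4, 0.4]
finger_gap: 0.999
t 1.03 pos [ 0.2934 -0.3968  0.3012] yaw 84.37 tilt 0.01 gap 0.999 F [ 0.8 -1.4  0.4] q6 0.58 q5 0.00
travel cm [21.26 20.13  4.12]
angular [ 0.000e+00 -1.000e-02 -4.663e+01]
```

```bash
python3 -m handwheel '[{"travel":[17,16,0],"angular":[0,0,-36],"hand":-1},{"travel":[17,16,0],"angular":[0,0,-36],"hand":-1},{"travel":[17,16,0],"angular":[0,0,-36],"hand":-1},{"travel":[17,16,0],"angular":[0,0,-36],"hand":-1},{"travel":[17,16,0],"angular":[0,0,-36],"hand":-1}]'
python3 -c "
from h import *
go(.5145,-.205,.26,131)"
```

```text
time: 1.45
tool_pos: [0.4513, -0.2604, 0.3013]
eef_rot: [0.0, 0.498, 0.867, -0.0]
force: [0.3, -0.8, -1.2]
finger_gap: 1.0
t 1.45 pos [ 0.4513 -0.2604  0.3013] yaw 120.25 tilt 0.01 gap 1.000 F [ 0.3 -0.8 -1.2] q6 0.38 q5 -0.00
travel cm [1.61 8.26 4.13]
angular [-0.000e+00  1.000e-02 -1.075e+01]
```

```bash
python3 -m handwheel '[{"travel":[1.6,8.3,4],"angular":[0,0,-11],"hand":-1},{"travel":[1.6,8.3,4],"angular":[0,0,-11],"hand":-1},{"travel":[1.6,8.3,4],"angular":[0,0,-11],"hand":-1},{"travel":[1.6,8.3,4],"angular":[0,0,-11],"hand":-1},{"travel":[1.6,8.3,4],"angular":[0,0,-11],"hand":-1}]'
python3 - <<'E'
from h import *
go(.5145,-.205,.152,131)
c=arm.camera("side");crop("",255,60,180,140,4.4,"s1",c["image"])
E
```

```text
time: 1.87
tool_pos: [0.5137, -0.2067, 0.2609]
eef_rot: [-0.001, 0.415, 0.91, -0.0]
force: [-0.3, -0.6, 0.8]
finger_gap: 0.996
t 1.87 pos [ 0.5137 -0.2067  0.2609] yaw 130.93 tilt 0.10 gap 0.996 F [-0.3 -0.6  0.8] q6 0.34 q5 -0.00
travel cm [ 0.06  0.18 10.89]
angular [-0.07 -0.07 -0.07]
```

View pics/s1.png

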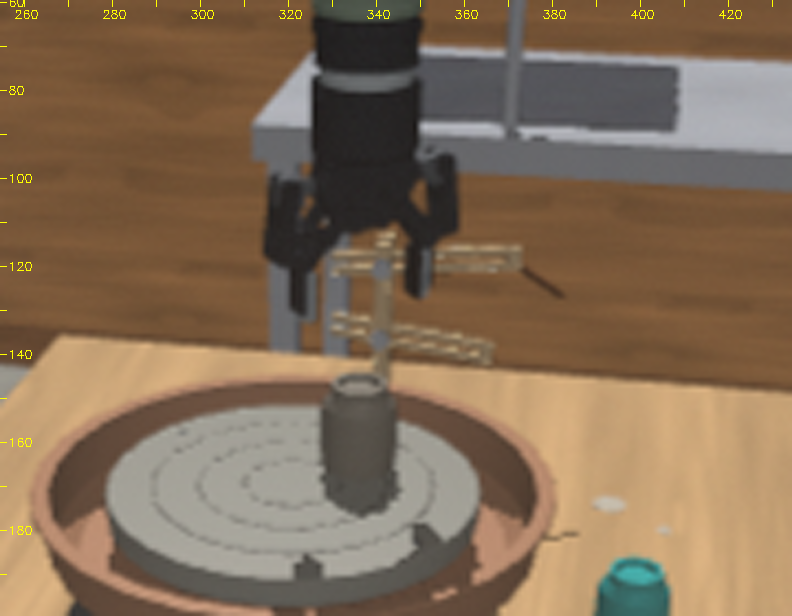

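The side view shows the open fingers at columns 321 and 350, straddling the cup at column 336. Going down and closing gently.

```bash
python3 -m handwheel '[{"travel":[0,0.1,3.5],"angular":[0,0,0],"hand":-1},{"travel":[0,0.1,7],"angular":[0,0,0],"hand":-1},{"travel":[0,0.1,9.5],"angular":[0,0,0],"hand":-1},{"travel":[0,0.1,10.8],"angular":[0,0,0],"hand":-1},{"travel":[0,0.1,10.8],"angular":[0,0,0],"hand":-1}]'
python3 -m handwheel '[{"travel":[0,0,0],"angular":[0,0,0],"hand":0.15},{"travel":[0,0,0],"angular":[0,0,0],"hand":0.2},{"travel":[0,0,0],"angular":[0,0,0],"hand":0.3},{"travel":[0,0,0],"angular":[0,0,0],"hand":0.3},{"travel":[0,0,0],"angular":[0,0,0],"hand":0.3}]' 20
python3 - <<'E'
from h import *
go(.5575,-.168,.153,131)
c=arm.camera("side");crop("",255,60,180,140,4.4,"s2",c["image"])
E
```

```text
time: 2.33
tool_pos: [0.512, -0.2069, 0.151]
eef_rot: [-0.002, 0.417, 0.909, 0.0]
force: [-0.4, 0.2, 0.2]
finger_gap: 1.001
time: 2.75
tool_pos: [0.5155, -0.208, 0.1554]
eef_rot: [0.002, 0.416, 0.909, -0.001]
force: [-3.5, -3.0, 6.8]
finger_gap: 0.673
t 2.75 pos [ 0.5155 -0.208   0.1554] yaw 130.84 tilt 0.25 gap 0.673 F [-3.5 -3.   6.8] q6 0.34 q5 -0.00
travel cm [0.28 5.8  0.24]
angular [-0.06  0.24 -0.16]
```

View pics/s2.png

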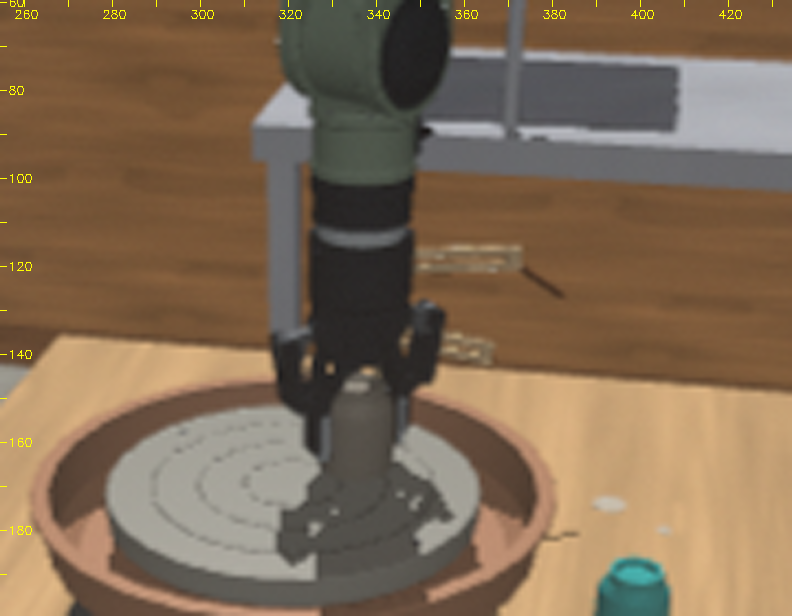

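Gripped: the opening matches about 57 mm and the cup is still upright. Sliding it slowly at constant height.

```bash
python3 -m handwheel '[{"travel":[0,0.5,0],"angular":[0,0,0],"hand":0.3},{"travel":[0,1.2,0],"angular":[0,0,0],"hand":0.3},{"travel":[0.05,1.9,0],"angular":[0,0,0],"hand":0.3},{"travel":[0.05,2.6,0],"angular":[0,0,0],"hand":0.3},{"travel":[0.1,3.3,0],"angular":[0,0,0],"hand":0.3}]'
python3 -m handwheel '[{"travel":[0,0.7,0],"angular":[0,0,0],"hand":0.3},{"travel":[0,1.4,0],"angular":[0,0,0],"hand":0.3},{"travel":[0,2.0,0],"angular":[0,0,0],"hand":0.3},{"travel":[0.05,2.4,0],"angular":[0,0,0],"hand":0.3},{"travel":[0.05,2.4,0],"angular":[0,0,0],"hand":0.3}]'
python3 - <<'E'
from h import *
go(.5575,-.168,.153,131)
c=arm.camera("side");crop("",255,60,180,140,4.4,"s3",c["image"])
c=arm.camera("top");crop("",285,120,140,140,4.2,"t3",c["image"])
E
```

```text
time: 3.22
tool_pos: [0.5395, -0.186, 0.1555]
eef_rot: [0.002, 0.416, 0.909, -0.002]
force: [-4.1, -4.4, 8.7]
finger_gap: 0.68
time: 3.63
tool_pos: [0.558, -0.1691, 0.1555]
eef_rot: [0.002, 0.416, 0.91, -0.001]
force: [-2.4, -3.5, 6.8]
finger_gap: 0.672
t 3.63 pos [ 0.558  -0.1691  0.1555] yaw 130.88 tilt 0.26 gap 0.672 F [-2.4 -3.5  6.8] q6 0.44 q5 -0.00
travel cm [0.12 0.04 0.25]
angular [-0.05  0.25 -0.12]
```

View pics/s3.png

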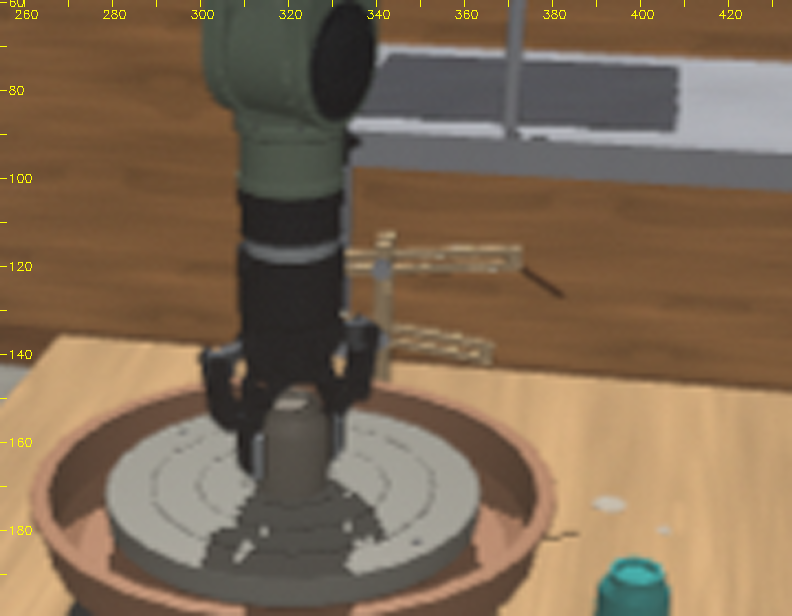

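View pics/t3.png

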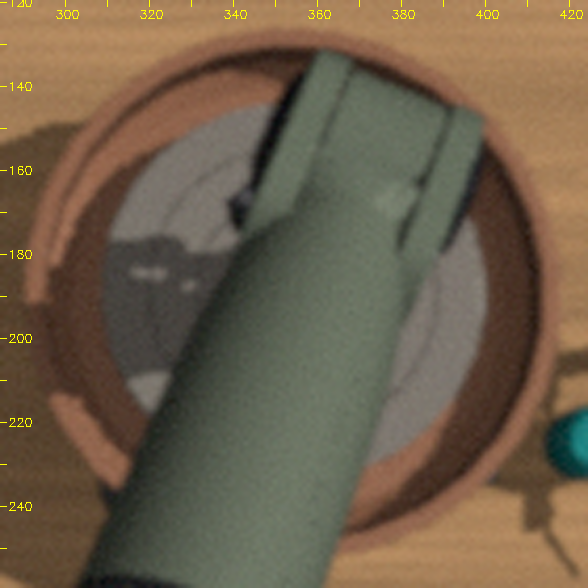

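The cup now stands over the inner ring, at column 321 in the side view. Releasing it and lifting straight up.

```bash
python3 -m handwheel '[{"travel":[0,0,0],"angular":[0,0,0],"hand":-1},{"travel":[0,0,0],"angular":[0,0,0],"hand":-1},{"travel":[0,0,0],"angular":[0,0,0],"hand":-1},{"travel":[0,0,-1],"angular":[0,0,0],"hand":-1},{"travel":[0,0,-3],"angular":[0,0,0],"hand":-1}]'
python3 -m handwheel '[{"travel":[0,0,-3],"angular":[0,0,0],"hand":-1},{"travel":[0,0,-6.5],"angular":[0,0,0],"hand":-1},{"travel":[0,0,-10],"angular":[0,0,0],"hand":-1},{"travel":[0,0,-12],"angular":[0,0,0],"hand":-1},{"travel":[0,0,-12],"angular":[0,0,0],"hand":-1}]'
python3 - <<'E'
from h import *
print("exp foot",proj("side",[.5575,-.168,.214]))
go(.637,.189,.28,196)
c=arm.camera("side");crop("",255,110,140,100,5.5,"s4",c["image"])
E
```

```text
time: 4.15
tool_pos: [0.5552, -0.1669, 0.1816]
eef_rot: [-0.003, 0.415, 0.91, 0.0]
force: [-0.1, -0.4, -0.4]
finger_gap: 0.998
time: 4.57
tool_pos: [0.5592, -0.1686, 0.3096]
eef_rot: [0.005, 0.415, 0.91, 0.0]
force: [-0.1, -0.6, -0.1]
finger_gap: 0.997
exp foot [320.54889017 150.32879183]
t 4.57 pos [ 0.5592 -0.1686  0.3096] yaw 130.91 tilt 0.54 gap 0.997 F [-0.1 -0.6 -0.1] q6 0.44 q5 0.00
travel cm [21.96 29.29  2.9 ]
angular [-6.000e-02  5.700e-01 -6.509e+01]
```

View pics/s4.png

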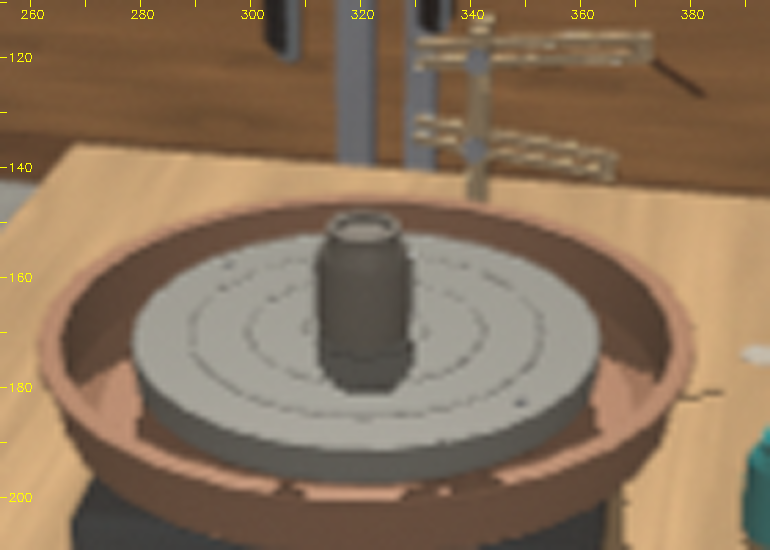

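The cup stands upright with its foot ring at (320,150.5), against an expected (320.5,150.3) for the centre. Next I'll work out the yaw of the key and the slot from the first pictures.

Run:
```python
from h import *
from scipy.optimize import minimize
import itertools
def hull(n,c,yaw,S=8,off=None):
    a=np.radians(yaw);pts=[]
    for sx,sy,sz in itertools.product((-1,1),(-1,1),(-1,1)):
        x,y=sx*.015,sy*.006
        pts.append(proj(n,[c[0]+x*np.cos(a)-y*np.sin(a),c[1]+x*np.sin(a)+y*np.cos(a),.071+sz*.025]))
    return cv2.convexHull(np.array(pts,np.float32))
def render(n,c,yaw,x0,y0,w,h):
    S=8;m=np.zeros((h*S,w*S),np.uint8)
    p=((hull(n,c,yaw)-[x0-.5,y0-.5])*S).astype(np.int32);cv2.fillPoly(m,[p],255)
    return cv2.GaussianBlur(cv2.resize(m,(w,h),interpolation=cv2.INTER_AREA),(3,3),.6)/255.
W={"side":(252,240,22,26),"top":(228,158,20,22)}
D={}
for n,(x0,y0,w,h) in W.items():
    g=cv2.imread(f"pics/{n}0.png")[y0:y0+h,x0:x0+w].astype(float); D[n]=np.clip((105-g[:,:,2])/(105-35),0,1)
    print(n);print((D[n]*9).astype(int)) if n=="top" else None
def cost(p,ns=("top","side")): return sum(((render(n,p[:2],p[2],*W[n])-D[n])**2).sum() for n in ns)
for ns in(("top","side"),("side",),("top",)):
  best=min((minimize(cost,[.637,.189,y],args=(ns,),method="Nelder-Mead",options=dict(initial_simplex=[[.637,.189,y],[.641,.189,y],[.637,.193,y],[.637,.189,y+8]])) for y in(5,15,25)),key=lambda r:r.fun)
  print(ns,best.x,best.fun)
for y in(6,10,14,18,22,26,30):
  r=minimize(lambda p:cost([p[0],p[1],y]),[.637,.189],method="Nelder-Mead",options=dict(initial_simplex=[[.637,.189],[.641,.189],[.637,.193]]));print(y,r.x,r.fun)
crop("top0",215,200,32,34,16,"sl1");crop("side0",304,255,30,26,16,"sl2");crop("top0",222,155,34,30,16,"k1")
```

```text
side
top
[[0 0 0 0 0 0 0 0 0 0 0 0 0 0 0 0 0 0 0 0]
 [0 0 0 0 0 0 0 0 0 0 0 0 0 0 0 0 0 0 0 0]
 [0 0 0 0 0 0 0 0 0 0 0 0 0 0 0 0 0 0 0 0]
 [0 0 0 0 0 0 0 0 0 0 0 0 0 0 0 0 0 0 0 0]
 [0 0 0 0 0 0 0 0 0 0 0 0 0 0 0 0 0 0 0 0]
 [0 0 0 0 0 0 0 0 0 0 1 1 0 0 0 0 0 0 0 0]
 [0 0 0 0 0 0 0 0 0 4 7 6 2 0 0 0 0 0 0 0]
 [0 0 0 0 0 0 0 0 0 4 8 9 6 2 0 0 0 0 0 0]
 [0 0 0 0 0 0 0 0 0 3 8 9 9 5 0 0 0 0 0 0]
 [0 0 0 0 0 0 0 0 2 4 8 9 9 7 2 0 0 0 0 0]
 [0 0 0 0 1 1 2 3 3 6 7 9 9 8 3 0 0 0 0 0]
 [0 1 2 3 4 4 4 4 4 5 8 9 9 9 5 0 0 0 0 0]
 [3 4 4 4 4 4 4 5 4 5 7 9 9 9 7 2 0 0 0 0]
 [3 4 4 4 3 3 4 4 4 4 5 7 9 9 9 3 0 0 0 0]
 [3 4 4 3 4 4 4 3 3 4 5 6 9 9 9 4 0 0 0 0]
 [2 3 3 4 4 3 3 3 4 3 3 4 6 6 5 2 0 0 0 0]
 [2 3 3 3 4 3 3 4 3 3 3 1 2 2 1 0 0 0 0 0]
 [2 4 3 3 3 3 2 2 1 0 0 0 0 0 0 0 0 0 0 0]
 [2 2 2 1 1 1 0 0 0 0 0 0 0 0 0 0 0 0 0 0]
 [0 0 0 0 0 0 0 0 0 0 0 0 0 0 0 0 0 0 0 2]
 [0 0 0 0 0 0 0 0 0 0 0 0 0 0 0 1 2 3 4 5]
 [0 0 0 0 0 0 0 0 0 0 0 0 0 2 4 5 5 4 3 2]]
('top', 'side') [ 0.63714424  0.19303857 23.93194365] 53.59496661409662
('side',) [ 0.63654932  0.19455419 22.49143989] 30.716379179122626
('top',) [ 0.63742556  0.19320481 14.3286072 ] 21.616907861183687
6 [0.63678296 0.19353357] 62.54706855291136
10 [0.63725977 0.19322754] 61.53419658059302
14 [0.63741113 0.19406689] 58.53827413318269
18 [0.63717371 0.19348016] 56.30309645426798
22 [0.63692892 0.19296097] 53.90837134853942
26 [0.63784326 0.19348999] 55.682071573727534
30 [0.63769984 0.19300062] 59.923747852082016
```

View pics/sl1.png

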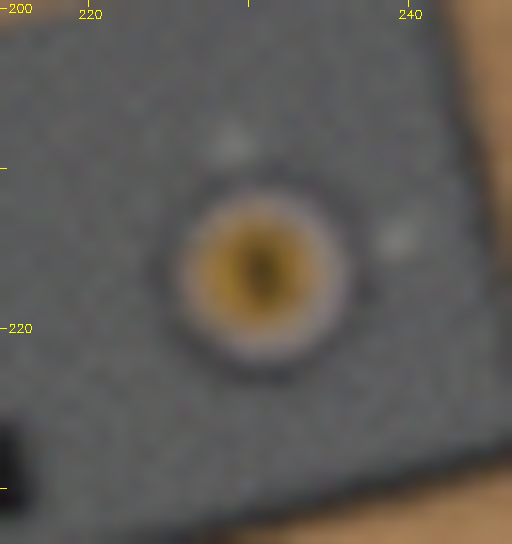

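View pics/sl2.png

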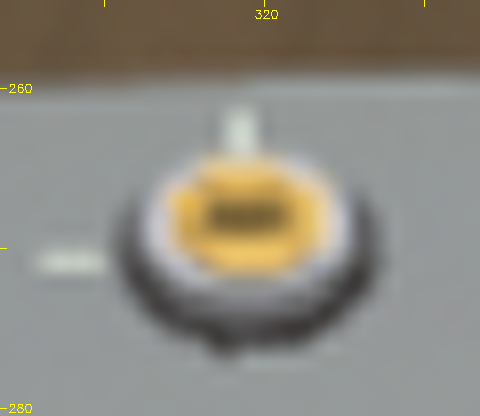

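View pics/k1.png

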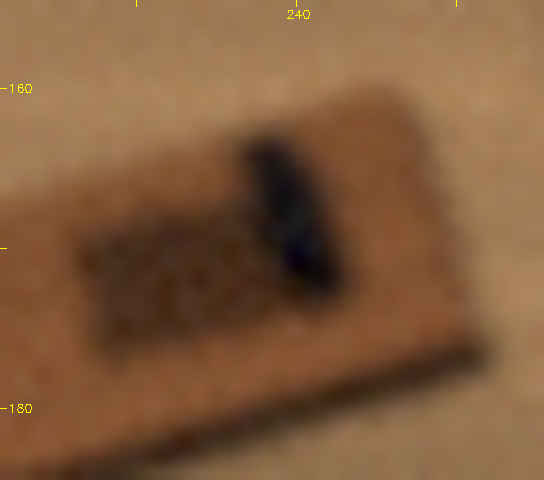

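```bash
cat > fit.py <<'E'
from h import *
from scipy.optimize import minimize
import itertools
def hull(n,c,yaw,z=.071):
    a=np.radians(yaw);pts=[]
    for sx,sy,sz in itertools.product((-1,1),(-1,1),(-1,1)):
        x,y=sx*.015,sy*.006
        pts.append(proj(n,[c[0]+x*np.cos(a)-y*np.sin(a),c[1]+x*np.sin(a)+y*np.cos(a),z+sz*.025]))
    return cv2.convexHull(np.array(pts,np.float32))
def render(n,c,yaw,x0,y0,w,h,z=.071):
    S=16;m=np.zeros((h*S,w*S),np.uint8)
    p=((hull(n,c,yaw,z)-[x0-.5,y0-.5])*S).astype(np.int32);cv2.fillPoly(m,[p],255)
    return cv2.GaussianBlur(cv2.resize(m,(w,h),interpolation=cv2.INTER_AREA),(5,5),.8)/255.
E
python3 - <<'E'
from fit import *
W={"side":(252,240,22,26),"top":(228,158,20,22)}
D={}
for n,(x0,y0,w,h) in W.items():
    g=cv2.imread(f"pics/{n}0.png")[y0:y0+h,x0:x0+w].astype(float)
    if n=="side":print(g[:,:,2].astype(int))
    hi=72 if n=="top" else 72
    D[n]=np.clip((hi-g[:,:,2])/(hi-40),0,1)
def cost(p,ns): return sum(((render(n,p[:2],p[2],*W[n])-D[n])**2).sum() for n in ns)
for ns in(("top","side"),("side",),("top",)):
  best=min((minimize(cost,[.637,.189,y],args=(ns,),method="Nelder-Mead",options=dict(initial_simplex=[[.637,.189,y],[.641,.189,y],[.637,.193,y],[.637,.189,y+8]])) for y in(5,15,25)),key=lambda r:r.fun)
  print(ns,best.x,best.fun)
# box & block yaw from side edges of box top via corners
E
```

```text
[[194 195 199 199 197 196 198 202 203 168 108 109 109 110 111 112 111 108
  107 106 106 107]
 [195 197 200 199 195 195 200 203 204 170 108 110 110 110 112 112 110 108
  105 106 107 106]
 [198 199 200 196 195 198 201 203 203 179 127 109 109 112 113 111 108 106
  107 107 106 107]
 [201 201 198 194 195 200 202 203 203 203 169 110 111 112 112 111 108 107
  106 107 107 108]
 [201 200 195 193 198 202 203 203 204 205 180 129 113 112 111 109 106 107
  107 108 107 109]
 [201 197 193 194 199 202 204 203 205 205 201 169 120 108 106 106 107 107
  107 107 108 110]
 [200 194 192 198 198 187 181 180 181 182 166 146 125  87  85  91 103 109
  108 106 109 111]
 [198 193 194 201 180 121  71  59  59  59  60  60  59  59  59  63  90 106
  107 107 109 111]
 [197 194 198 201 159  68  59  59  58  60  59  59  57  56  55  54  84 108
  107 109 111 112]
 [195 193 198 200 157  50  53  53  52  56  60  59  51  51  48  48  83 107
  108 110 111 111]
 [186 181 185 193 156  54  51  49  60  78  91  83  56  48  48  48  82 109
  109 110 112 109]
 [166 157 156 166 144  71  50  50  70 100 111  96  62  48  49  47  79 106
  1
[... 821 characters left out ...]
  47  51 125
  172 174 180 183]
 [141 156 172 172 170 147  91  49  50  50  49  48  48  48  49  48  59 128
  171 176 181 182]
 [200 186 173 171 171 161 119  56  54  55  57  60  63  68  66  64  72 131
  171 176 180 182]
 [201 187 172 172 170 173 143  78  71  74  80  84  91  99  98  94  91 135
  171 175 181 183]
 [201 185 172 172 170 165 134  89  88  90  90  92  94  94  95  94  91 135
  171 176 182 184]
 [199 182 172 171 171 142  93  89  89  91  91  92  94  94  94  94  92 134
  171 176 181 184]]
('top', 'side') [ 0.63796428  0.19250572 23.61749191] 66.93466483744233
('side',) [ 0.63813352  0.19217883 24.1277868 ] 55.28229106593618
('top',) [ 0.63889719  0.19291049 26.27333648] 11.52958542087178
```

Run:
```python
from fit import *
W={"side":(252,240,22,26),"top":(228,158,20,22)}
D={}
for n,(x0,y0,w,h) in W.items():
    g=cv2.imread(f"pics/{n}0.png")[y0:y0+h,x0:x0+w].astype(float)[:,:,2]
    if n=="side":
        g[10:13,8:13]=49
        m=np.clip((78-g)/(78-55),0,1)
    else: m=np.clip((80-g)/(80-45),0,1)
    D[n]=m
def cost(p,ns):
    return sum(((render(n,p[:2],p[2],*W[n],z=p[3])-D[n])**2).sum() for n in ns)+((p[3]-.071)/.002)**2
for ns in(("top","side"),("side",),("top",)):
  best=min((minimize(cost,[.637,.192,y,.071],args=(ns,),method="Nelder-Mead",options=dict(initial_simplex=[[.637,.189,y,.071],[.641,.189,y,.071],[.637,.193,y,.071],[.637,.189,y+8,.071],[.637,.189,y,.073]])) for y in(5,15,25)),key=lambda r:r.fun)
  print(ns,best.x,best.fun)
```

```text
('top', 'side') [ 0.63775634  0.192529   22.7519468   0.07027028] 36.377365724230955
('side',) [ 0.63814406  0.19225973 22.57818807  0.07057353] 23.454921019008133
('top',) [ 0.63835949  0.19317403 18.46287167  0.07065075] 12.479716485972338
```

Both views agree: the key is at about (0.638, 0.192) with a yaw of about 21°. Moving over it.

```bash
python3 -m handwheel '[{"travel":[11,14.5,0],"angular":[0,0,-35],"hand":-1},{"travel":[11,14.5,0],"angular":[0,0,-35],"hand":-1},{"travel":[11,14.5,0],"angular":[0,0,-35],"hand":-1},{"travel":[11,14.5,0],"angular":[0,0,-35],"hand":-1},{"travel":[11,14.5,0],"angular":[0,0,-35],"hand":-1}]'
python3 -c "
from h import *
go(.638,.192,.22,201)"
```

```text
time: 5.03
tool_pos: [0.5941, 0.0152, 0.302]
eef_rot: [-0.001, 0.118, 0.993, 0.001]
force: [-0.3, -0.8, 1.1]
finger_gap: 1.002
t 5.03 pos [0.5941 0.0152 0.302 ] yaw 166.48 tilt 0.19 gap 1.002 F [-0.3 -0.8  1.1] q6 0.14 q5 0.00
travel cm [-0.16 18.2   8.23]
angular [  0.15  -0.11 -34.52]
```

```bash
python3 -m handwheel '[{"travel":[-0.1,18.2,6],"angular":[0,0,-34.5],"hand":-0.6},{"travel":[-0.1,18.2,6],"angular":[0,0,-34.5],"hand":-0.6},{"travel":[-0.1,18.2,6],"angular":[0,0,-34.5],"hand":-0.6},{"travel":[-0.1,18.2,6],"angular":[0,0,-34.5],"hand":-0.6},{"travel":[-0.1,18.2,6],"angular":[0,0,-34.5],"hand":-0.6}]'
python3 -m handwheel '[{"travel":[0,0,1],"angular":[0,0,0],"hand":-0.4},{"travel":[0,0,2],"angular":[0,0,0],"hand":-0.4},{"travel":[0,0,2],"angular":[0,0,0],"hand":-0.4},{"travel":[0,0,2],"angular":[0,0,0],"hand":-0.4},{"travel":[0,0,2],"angular":[0,0,0],"hand":-0.4}]'
python3 - <<'E'
from h import *
go(.638,.192,.054,201)
c=arm.camera("side");crop("",200,160,150,130,4.6,"s5",c["image"])
c=arm.camera("top");cv2.imwrite("pics/t5.png",c["image"])
E
```

```text
time: 5.45
tool_pos: [0.6386, 0.1903, 0.24]
eef_rot: [-0.002, -0.181, 0.983, 0.001]
force: [-0.0, -1.5, 0.6]
finger_gap: 0.796
time: 5.87
tool_pos: [0.6399, 0.1851, 0.2237]
eef_rot: [0.0, -0.176, 0.984, -0.0]
force: [0.1, 0.6, -0.5]
finger_gap: 0.698
t 5.87 pos [0.6399 0.1851 0.2237] yaw -159.75 tilt 0.01 gap 0.698 F [ 0.1  0.6 -0.5] q6 -0.18 q5 -0.00
travel cm [-0.06  0.72 16.97]
angular [-0.01  0.   -0.75]
```

View pics/s5.png

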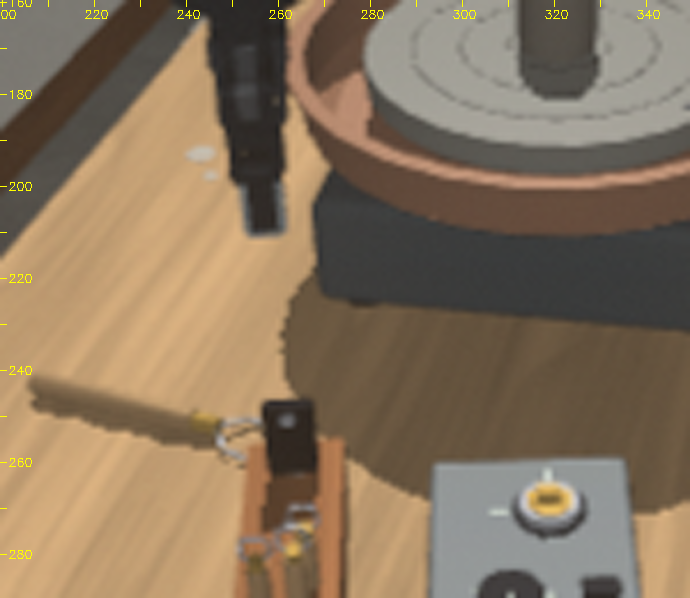

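View pics/t5.png

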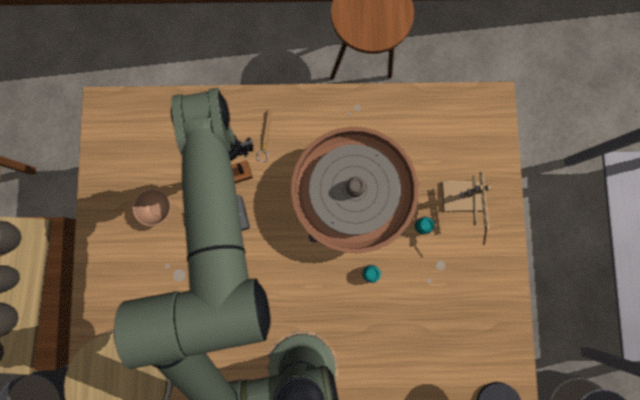

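In the top view the cup is inside the inner ring at (356,187). In the side view the gripper is behind the key. Correcting sideways while going down part of the way.

```bash
python3 -m handwheel '[{"travel":[0,0.7,2],"angular":[0,0,0],"hand":-0.4},{"travel":[0,0.7,5],"angular":[0,0,-0.7],"hand":-0.4},{"travel":[0,0.7,8],"angular":[0,0,-0.7],"hand":-0.4},{"travel":[0,0.7,9.5],"angular":[0,0,-0.7],"hand":-0.4},{"travel":[0,0.7,9.5],"angular":[0,0,-0.7],"hand":-0.4}]'
python3 - <<'E'
from h import *
print("cup",atz("top",356,186.8,.214))
go(.638,.192,.054,201)
c=arm.camera("side");crop("",220,190,80,90,6.5,"s6",c["image"])
c=arm.camera("top");crop("",330,165,50,45,12,"t6",c["image"])
E
```

```text
time: 6.38
tool_pos: [0.635, 0.1919, 0.1248]
eef_rot: [-0.003, -0.182, 0.983, -0.0]
force: [-0.5, -0.6, -1.0]
finger_gap: 0.698
cup [ 0.55279856 -0.16761132  0.214     ]
t 6.38 pos [0.635  0.1919 0.1248] yaw -158.98 tilt 0.35 gap 0.698 F [-0.5 -0.6 -1. ] q6 -0.18 q5 -0.00
travel cm [-0.33 -0.1   7.08]
angular [ 0.06 -0.34  0.02]
```

View pics/s6.png

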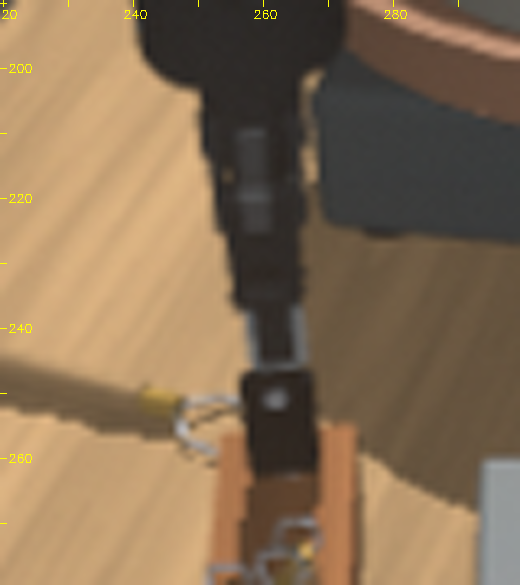

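View pics/t6.png

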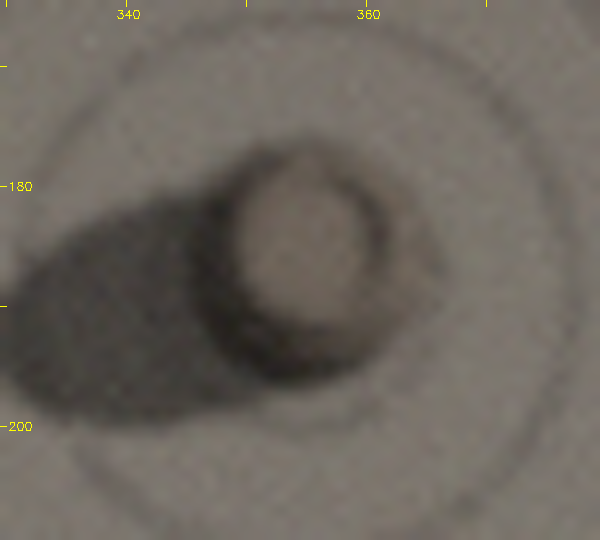

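The cup foot is centred at about (355,185) in the inner ring, and the fingers are in line above the key (columns 258–266 against 257–268). Going down and gripping.

```bash
python3 -c "
from h import *
print(proj('top',[.5575,-.168,.214]))"
python3 -m handwheel '[{"travel":[-0.1,0,1.5],"angular":[0,0,0],"hand":-0.4},{"travel":[-0.1,0,3],"angular":[0,0,0],"hand":-0.4},{"travel":[-0.1,0,5],"angular":[0,0,0],"hand":-0.4},{"travel":[-0.1,0,6.5],"angular":[0,0,0],"hand":-0.4},{"travel":[-0.1,0,6.8],"angular":[0,0,0],"hand":-0.4}]'
python3 -m handwheel '[{"travel":[0,0,0],"angular":[0,0,0],"hand":-0.4},{"travel":[0,0,0],"angular":[0,0,0],"hand":-0.4},{"travel":[0,0,0],"angular":[0,0,0],"hand":-0.4},{"travel":[0,0,0],"angular":[0,0,0],"hand":-0.4},{"travel":[0,0,0],"angular":[0,0,0],"hand":-0.4}]'
python3 - <<'E'
from h import *
go(.638,.192,.054,201)
c=arm.camera("side");crop("",220,190,80,90,6.5,"s7",c["image"])
E
```

```text
[356.09161508 185.2014126 ]
time: 6.9
tool_pos: [0.6383, 0.1931, 0.0601]
eef_rot: [-0.0, -0.183, 0.983, -0.0]
force: [-1.0, -1.2, -0.5]
finger_gap: 0.702
time: 7.32
tool_pos: [0.6391, 0.1936, 0.0615]
eef_rot: [0.001, -0.183, 0.983, 0.0]
force: [-0.4, -0.5, 0.1]
finger_gap: 0.7
t 7.32 pos [0.6391 0.1936 0.0615] yaw -158.91 tilt 0.11 gap 0.700 F [-0.4 -0.5  0.1] q6 -0.18 q5 0.00
travel cm [ 0.17 -0.11  0.75]
angular [-0.02  0.11  0.09]
```

View pics/s7.png

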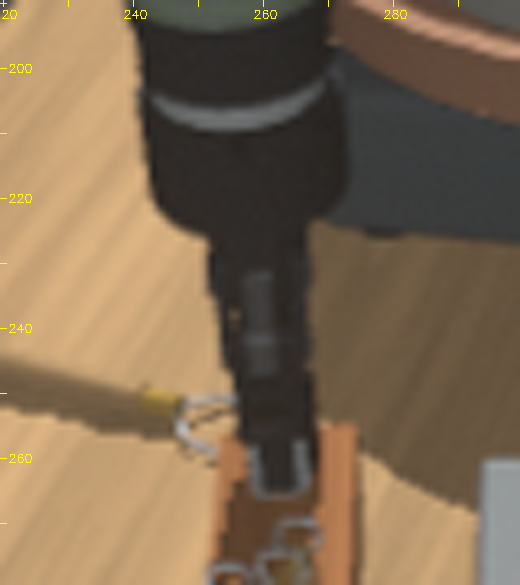

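```bash
python3 -m handwheel '[{"travel":[0.1,-0.1,0.5],"angular":[0,0,0],"hand":-0.4},{"travel":[0.1,-0.1,0.5],"angular":[0,0,0],"hand":-0.1},{"travel":[0.1,-0.1,0.5],"angular":[0,0,0],"hand":0.3},{"travel":[0.1,-0.1,0.5],"angular":[0,0,0],"hand":1},{"travel":[0.1,-0.1,0.5],"angular":[0,0,0],"hand":1}]' 30
python3 -m handwheel '[{"travel":[0,0,0],"angular":[0,0,0],"hand":1},{"travel":[0,0,0],"angular":[0,0,0],"hand":1},{"travel":[0,0,0],"angular":[0,0,0],"hand":1},{"travel":[0,0,0],"angular":[0,0,0],"hand":1},{"travel":[0,0,0],"angular":[0,0,0],"hand":1}]' 80
python3 - <<'E'
from h import *
go(.638,.192,.054,201); print(arm.sense()["ft_torque"])
E
```

```text
time: 7.78
tool_pos: [0.6379, 0.1919, 0.0552]
eef_rot: [0.0, -0.183, 0.983, -0.0]
force: [3.8, -9.3, -0.2]
finger_gap: 0.141
time: 8.2
tool_pos: [0.638, 0.1918, 0.0553]
eef_rot: [0.0, -0.183, 0.983, -0.0]
force: [1.2, -2.3, 0.2]
finger_gap: 0.128
t 8.20 pos [0.638  0.1918 0.0553] yaw -158.92 tilt 0.05 gap 0.128 F [ 1.2 -2.3  0.2] q6 -0.19 q5 -0.00
travel cm [-0.01  0.02  0.13]
angular [-0.05  0.01  0.08]
[-0.63510693 -0.25231704 -0.03026178]
```

```bash
python3 -m handwheel '[{"travel":[0,0,-1],"angular":[0,0,0],"hand":1},{"travel":[0,0,-2.5],"angular":[0,0,0],"hand":1},{"travel":[0,0,-4],"angular":[0,0,0],"hand":1},{"travel":[0,0,-6.5],"angular":[0,0,0],"hand":1},{"travel":[0,0,-9],"angular":[0,0,0],"hand":1}]'
python3 -m handwheel '[{"travel":[0,0,-1],"angular":[0,0,0],"hand":1},{"travel":[0,0,-1],"angular":[0,0,0],"hand":1},{"travel":[0,0,-1],"angular":[0,0,0],"hand":1},{"travel":[0,0,-1],"angular":[0,0,0],"hand":1},{"travel":[0,0,-1],"angular":[0,0,0],"hand":1}]'
python3 - <<'E'
from h import *
go(.483,.2197,.15,195)
c=arm.camera("side");crop("",220,170,80,95,6.2,"s8",c["image"])
E
```

```text
time: 8.62
tool_pos: [0.6366, 0.1928, 0.1461]
eef_rot: [-0.001, -0.183, 0.983, 0.001]
force: [-0.4, -0.5, 0.0]
finger_gap: 0.133
time: 9.03
tool_pos: [0.6365, 0.192, 0.1533]
eef_rot: [-0.002, -0.183, 0.983, 0.0]
force: [-0.2, 0.5, -1.6]
finger_gap: 0.129
t 9.03 pos [0.6365 0.192  0.1533] yaw -158.90 tilt 0.19 gap 0.129 F [-0.2  0.5 -1.6] q6 -0.19 q5 0.00
travel cm [13.32  8.11  0.38]
angular [ 0.04 -0.19  6.1 ]
```

View pics/s8.png

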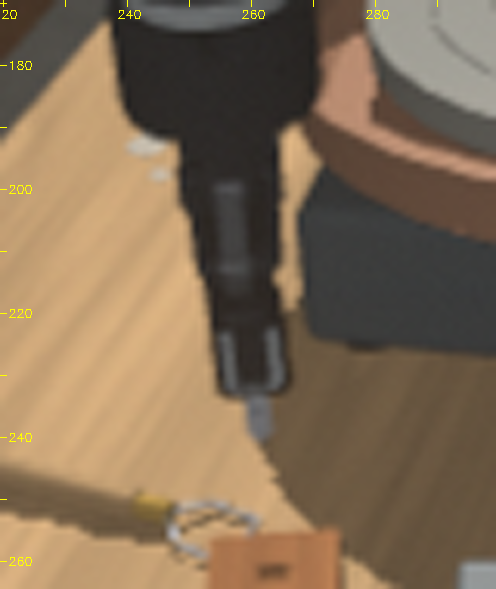

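The key is out and held, its blade pointing straight down with the tip at about (261,240). Carrying it to above the switch.

```bash
python3 -m handwheel '[{"travel":[3,2,0],"angular":[0,0,2],"hand":1},{"travel":[6,4,0],"angular":[0,0,4],"hand":1},{"travel":[9,6,0],"angular":[0,0,6],"hand":1},{"travel":[12,7.5,0],"angular":[0,0,7],"hand":1},{"travel":[13.3,8.1,0],"angular":[0,0,7],"hand":1}]'
python3 -m handwheel '[{"travel":[0,0,0.6],"angular":[0,0,0],"hand":1},{"travel":[0,0,1.2],"angular":[0,0,0],"hand":1},{"travel":[0,0,1.5],"angular":[0,0,0],"hand":1},{"travel":[0,0,1.5],"angular":[0,0,0],"hand":1},{"travel":[0,0,1.5],"angular":[0,0,0],"hand":1}]'
python3 -m handwheel '[{"travel":[0,0,0],"angular":[0,0,0],"hand":1},{"travel":[0,0,0],"angular":[0,0,0],"hand":1},{"travel":[0,0,0],"angular":[0,0,0],"hand":1},{"travel":[0,0,0],"angular":[0,0,0],"hand":1},{"travel":[0,0,0],"angular":[0,0,0],"hand":1}]'
python3 - <<'E'
from h import *
go(.483,.2197,.123,194)
p=arm.sense()["tool_pos"]
print("pred tip",proj("side",[p[0],p[1],p[2]-.0353]),"shoulder",proj("side",[p[0],p[1],p[2]-.0093]))
c=arm.camera("side");crop("",290,225,60,60,10,"s9",c["image"]);cv2.imwrite("pics/s9f.png",c["image"])
E
```

```text
time: 9.5
tool_pos: [0.479, 0.2199, 0.1538]
eef_rot: [-0.003, -0.123, 0.992, -0.0]
force: [-0.8, 1.0, -0.4]
finger_gap: 0.132
time: 9.92
tool_pos: [0.4854, 0.2196, 0.1395]
eef_rot: [-0.0, -0.122, 0.993, -0.0]
force: [-0.2, 0.7, -0.9]
finger_gap: 0.13
time: 10.33
tool_pos: [0.4847, 0.2198, 0.1404]
eef_rot: [0.0, -0.123, 0.992, 0.0]
force: [0.4, 0.1, -0.4]
finger_gap: 0.134
t 10.33 pos [0.4847 0.2198 0.1404] yaw -165.91 tilt 0.02 gap 0.134 F [ 0.4  0.1 -0.4] q6 0.04 q5 0.00
travel cm [0.17 0.03 1.74]
angular [0.   0.02 0.09]
pred tip [317.57601279 259.3110752 ] shoulder [317.50044358 251.08762232]
```

View pics/s9.png

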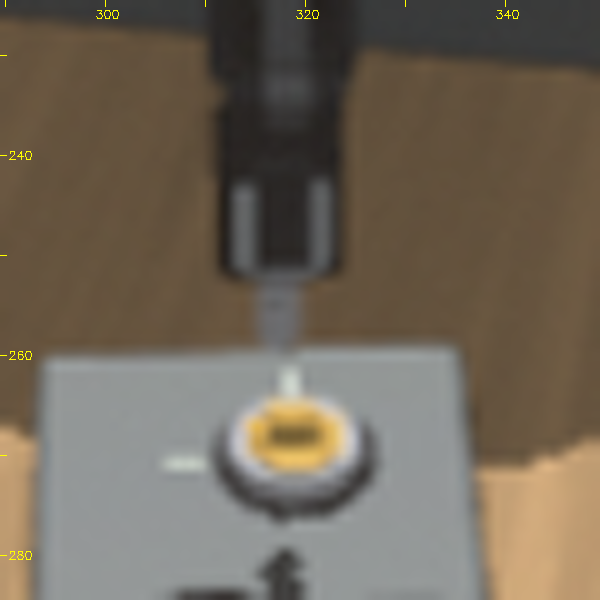

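Run:
```python
from h import *
a=cv2.imread("pics/s9f.png").astype(int); t=cv2.imread("pics/top0.png").astype(int)
def cen(img,x0,y0,x1,y1):
    g=img[y0:y1,x0:x1]; w=np.clip(g[:,:,2]-g[:,:,0]-30,0,80).astype(float)
    ys,xs=np.mgrid[y0:y1,x0:x1]; return (w*xs).sum()/w.sum(),(w*ys).sum()/w.sum()
b=cen(a,308,260,330,277);print("brass side",b,atz("side",*b,.078))
b2=cen(t,222,208,240,225);print("brass top",b2,atz("top",*b2,.078)); print("tri",tri(b2,b))
for r in range(253,259):print(r,a[r,310:326].sum(1))
for x in(.479,.481,.483,.485):print(x,proj("side",[x,.2198,.1051]),proj("side",[x,.2198,.078]))
```

```text
brass side (np.float64(319.03849395897726), np.float64(268.2211295307671)) [0.4808827  0.22127152 0.078     ]
brass top (np.float64(230.4385093167702), np.float64(216.65403726708075)) [0.48277102 0.21989897 0.078     ]
tri [0.48202517 0.21999524 0.07678701]
253 [245 244 236 216 219 236 266 277 277 267 237 230 246 243 242 242]
254 [244 249 253 253 254 277 311 316 317 307 270 247 245 240 239 243]
255 [243 250 253 253 250 277 298 292 310 308 267 244 240 238 242 241]
256 [246 249 255 254 250 280 315 324 326 305 269 244 241 238 243 247]
257 [251 252 255 252 253 279 311 323 323 306 269 245 241 240 245 242]
258 [250 254 254 252 252 274 310 323 322 300 265 242 238 242 246 246]
0.479 [319.86656256 259.61521232] [319.90640649 267.92284734]
0.481 [319.06237626 259.50417238] [319.11502977 267.81035689]
0.483 [318.25882348 259.39321992] [318.32426653 267.69795364]
0.485 [317.45590347 259.28235482] [317.53411608 267.5856375 ]
```

```bash
python3 -m handwheel '[{"travel":[0.3,0.13,0.6],"angular":[0,0,0],"hand":1},{"travel":[0.3,0.13,1.2],"angular":[0,0,0],"hand":1},{"travel":[0.3,0.13,1.8],"angular":[0,0,0],"hand":1},{"travel":[0.3,0.13,2.2],"angular":[0,0,0],"hand":1},{"travel":[0.3,0.13,2.2],"angular":[0,0,0],"hand":1}]'
python3 -m handwheel '[{"travel":[0,0,0],"angular":[0,0,0],"hand":1},{"travel":[0,0,0],"angular":[0,0,0],"hand":1},{"travel":[0,0,0],"angular":[0,0,0],"hand":1},{"travel":[0,0,0],"angular":[0,0,0],"hand":1},{"travel":[0,0,0],"angular":[0,0,0],"hand":1}]'
python3 - <<'E'
from h import *
go(.4815,.2203,.1133,194)
c=arm.camera("side");crop("",295,235,50,50,12,"s10",c["image"])
E
```

```text
time: 10.8
tool_pos: [0.4804, 0.2201, 0.1169]
eef_rot: [-0.001, -0.123, 0.992, -0.0]
force: [-0.2, 0.9, -1.3]
finger_gap: 0.129
time: 11.22
tool_pos: [0.4815, 0.2204, 0.1185]
eef_rot: [0.0, -0.123, 0.992, 0.0]
force: [-0.3, 0.8, -1.3]
finger_gap: 0.129
t 11.22 pos [0.4815 0.2204 0.1185] yaw -165.91 tilt 0.03 gap 0.129 F [-0.3  0.8 -1.3] q6 0.04 q5 -0.00
travel cm [ 0.   -0.01  0.52]
angular [0.   0.03 0.09]
```

View pics/s10.png

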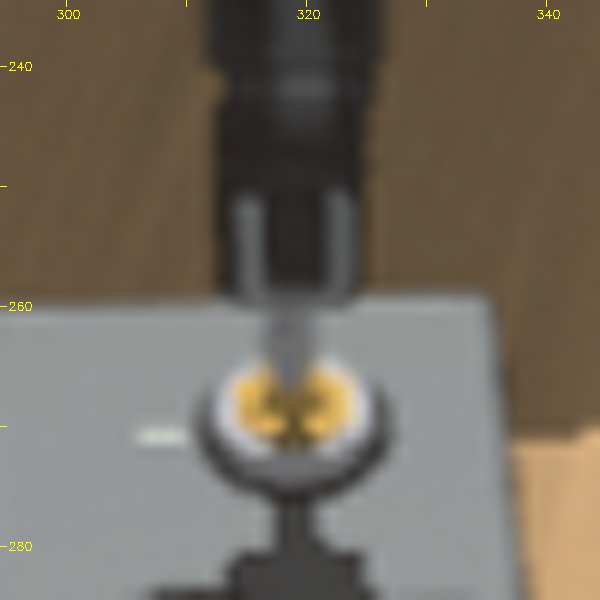

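The blade is at column 318.7 and the slot centre at (319.1, 268.2), so I'll shift 1 mm and feel for entry.

```bash
python3 -m handwheel '[{"travel":[0.08,0,0.2],"angular":[0,0,0],"hand":1},{"travel":[0.08,0.0,0.4],"angular":[0,0,0],"hand":1},{"travel":[0.08,0.0,0.6],"angular":[0,0,0],"hand":1},{"travel":[0.08,0.0,0.8],"angular":[0,0,0],"hand":1},{"travel":[0.08,0,1.0],"angular":[0,0,0],"hand":1}]'
python3 -m handwheel '[{"travel":[0,0,0],"angular":[0,0,0],"hand":1},{"travel":[0,0,0],"angular":[0,0,0],"hand":1},{"travel":[0,0,0],"angular":[0,0,0],"hand":1},{"travel":[0,0,0],"angular":[0,0,0],"hand":1},{"travel":[0,0,0],"angular":[0,0,0],"hand":1}]'
python3 -c "
from h import *
go(.4807,.2203,.0873,194);print(arm.sense()['ft_torque'])"
```

```text
time: 11.68
tool_pos: [0.4806, 0.2199, 0.1081]
eef_rot: [0.0, -0.123, 0.992, -0.0]
force: [0.8, -1.6, 0.2]
finger_gap: 0.127
time: 12.1
tool_pos: [0.4804, 0.22, 0.1082]
eef_rot: [-0.0, -0.123, 0.992, -0.0]
force: [0.1, -2.4, -1.0]
finger_gap: 0.129
t 12.10 pos [0.4804 0.22   0.1082] yaw -165.91 tilt 0.03 gap 0.129 F [ 0.1 -2.4 -1. ] q6 0.04 q5 -0.00
travel cm [-0.04  0.03  2.09]
angular [-0.03 -0.02  0.09]
[-0.47224686 -0.11146272 -0.01465716]
```

The key has entered: the tip is 5 mm in with no vertical force. Going on to the pins.

```bash
python3 -m handwheel '[{"travel":[0,-0.05,0.15],"angular":[0,0,0],"hand":1},{"travel":[0,-0.05,0.3],"angular":[0,0,0],"hand":1},{"travel":[0,-0.05,0.45],"angular":[0,0,0],"hand":1},{"travel":[0,-0.05,0.6],"angular":[0,0,0],"hand":1},{"travel":[0,-0.05,0.8],"angular":[0,0,0],"hand":1}]'
python3 -m handwheel '[{"travel":[0,0,0.15],"angular":[0,0,0],"hand":1},{"travel":[0,0,0.3],"angular":[0,0,0],"hand":1},{"travel":[0,0,0.45],"angular":[0,0,0],"hand":1},{"travel":[0,0,0.45],"angular":[0,0,0],"hand":1},{"travel":[0,0,0.45],"angular":[0,0,0],"hand":1}]'
python3 -c "
from h import *
go(.4807,.2203,.0873,194);print(arm.sense()['ft_torque'])"
```

```text
time: 12.52
tool_pos: [0.4809, 0.2197, 0.1003]
eef_rot: [0.0, -0.123, 0.992, -0.0]
force: [1.0, -2.9, 0.8]
finger_gap: 0.132
time: 12.93
tool_pos: [0.4803, 0.2195, 0.0954]
eef_rot: [-0.0, -0.123, 0.992, -0.0]
force: [0.9, -1.9, -1.6]
finger_gap: 0.134
t 12.93 pos [0.4803 0.2195 0.0954] yaw -165.91 tilt 0.04 gap 0.134 F [ 0.9 -1.9 -1.6] q6 0.04 q5 -0.00
travel cm [-0.05  0.07  0.81]
angular [-0.01 -0.04  0.09]
[-0.51737973 -0.03631763 -0.02877008]
```

```bash
python3 -m handwheel '[{"travel":[0,0,0.15],"angular":[0,0,0],"hand":1},{"travel":[0,0,0.3],"angular":[0,0,0],"hand":1},{"travel":[0,0,0.45],"angular":[0,0,0],"hand":1},{"travel":[0,0,0.6],"angular":[0,0,0],"hand":1},{"travel":[0,0,0.75],"angular":[0,0,0],"hand":1}]'
python3 -m handwheel '[{"travel":[0,0,0.05],"angular":[0,0,0],"hand":1},{"travel":[0,0,0.1],"angular":[0,0,0],"hand":1},{"travel":[0,0,0.15],"angular":[0,0,0],"hand":1},{"travel":[0,0,0.2],"angular":[0,0,0],"hand":1},{"travel":[0,0,0.2],"angular":[0,0,0],"hand":1}]'
python3 - <<'E'
from h import *
go(.4807,.2203,.0873,194);print(arm.sense()['ft_torque'])
c=arm.camera("side");crop("",295,235,50,50,12,"s11",c["image"])
E
```

```text
time: 13.35
tool_pos: [0.4812, 0.2197, 0.0893]
eef_rot: [0.001, -0.123, 0.992, -0.0]
force: [-1.1, -2.7, 4.2]
finger_gap: 0.129
time: 13.77
tool_pos: [0.4812, 0.2197, 0.0871]
eef_rot: [0.001, -0.123, 0.992, -0.0]
force: [-2.7, -4.1, 8.0]
finger_gap: 0.129
t 13.77 pos [0.4812 0.2197 0.0871] yaw -165.91 tilt 0.07 gap 0.129 F [-2.7 -4.1  8. ] q6 0.04 q5 -0.00
travel cm [ 0.03  0.07 -0.02]
angular [-0.02  0.07  0.09]
[-0.81323644  0.29705697  0.01103834]
```

View pics/s11.png

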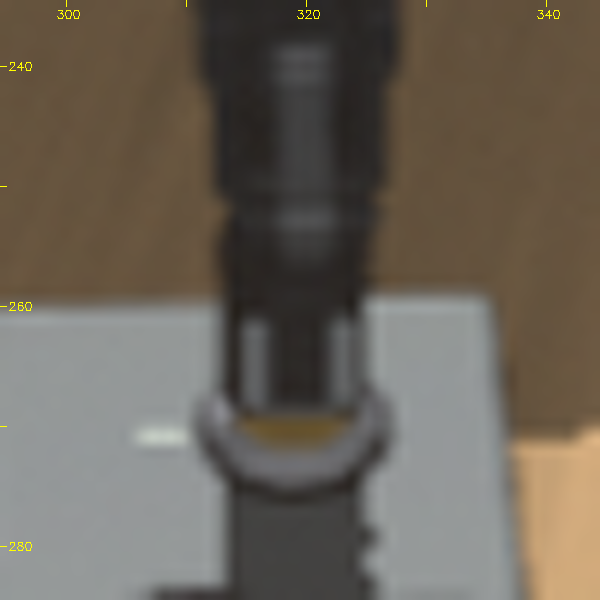

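The picture shows the shoulder right down at the brass face, and the height matches home (0.0873). I'll push a little more to confirm it is a hard stop and not a pin.

```bash
python3 -m handwheel '[{"travel":[0,0,0.1],"angular":[0,0,0],"hand":1},{"travel":[0,0,0.2],"angular":[0,0,0],"hand":1},{"travel":[0,0,0.3],"angular":[0,0,0],"hand":1},{"travel":[0,0,0.4],"angular":[0,0,0],"hand":1},{"travel":[0,0,0.4],"angular":[0,0,0],"hand":1}]' 100
python3 -c "
from h import *
go(.4807,.2203,.0873,194);print(arm.sense()['ft_torque'])"
```

```text
time: 14.23
tool_pos: [0.4814, 0.2197, 0.0868]
eef_rot: [0.002, -0.123, 0.992, -0.0]
force: [-11.4, -7.1, 40.7]
finger_gap: 0.128
t 14.23 pos [0.4814 0.2197 0.0868] yaw -165.90 tilt 0.19 gap 0.128 F [-11.4  -7.1  40.7] q6 0.04 q5 -0.00
travel cm [ 0.05  0.07 -0.05]
angular [-0.04  0.18  0.1 ]
[-1.61651352  2.56977687 -0.04538224]
```

It is a hard stop: 4 mm more command gave only 0.3 mm of movement and 41 N, so the key is home. Relaxing the push and starting the clockwise turn.

```bash
python3 -m handwheel '[{"travel":[0,0,-0.2],"angular":[0,0,0],"hand":1},{"travel":[0,0,-0.4],"angular":[0,0,0],"hand":1},{"travel":[0,0,-0.4],"angular":[0,0,5],"hand":1},{"travel":[0,0,-0.4],"angular":[0,0,10],"hand":1},{"travel":[0,0,-0.4],"angular":[0,0,15],"hand":1}]' 100
python3 -c "
from h import *
go(.4812,.2197,.0873,194);print(arm.sense()['ft_torque'])"
```

```text
time: 14.65
tool_pos: [0.4814, 0.2198, 0.0872]
eef_rot: [0.001, 0.01, 1.0, 0.0]
force: [-1.3, -4.1, 10.6]
finger_gap: 0.13
t 14.65 pos [0.4814 0.2198 0.0872] yaw 178.85 tilt 0.10 gap 0.130 F [-1.3 -4.1 10.6] q6 0.31 q5 -0.00
travel cm [ 0.02 -0.01 -0.01]
angular [  0.     0.1  -15.15]
[-0.72985359  0.30228961 -0.0143438 ]
```

```bash
python3 -m handwheel '[{"travel":[0,0,0],"angular":[0,0,6],"hand":1},{"travel":[0,0,0],"angular":[0,0,12],"hand":1},{"travel":[0,0,0],"angular":[0,0,18],"hand":1},{"travel":[0,0,0],"angular":[0,0,24],"hand":1},{"travel":[0,0,0],"angular":[0,0,30],"hand":1}]'
python3 -m handwheel '[{"travel":[0,0,0],"angular":[0,0,6],"hand":1},{"travel":[0,0,0],"angular":[0,0,12],"hand":1},{"travel":[0,0,0],"angular":[0,0,18],"hand":1},{"travel":[0,0,0],"angular":[0,0,24],"hand":1},{"travel":[0,0,0],"angular":[0,0,30],"hand":1}]'
python3 -c "
from h import *
go(.4812,.2197,.0873,98);print(arm.sense()['ft_torque'])"
```

```text
time: 15.07
tool_pos: [0.4819, 0.22, 0.0872]
eef_rot: [0.001, 0.269, 0.963, 0.001]
force: [0.5, -3.0, 8.7]
finger_gap: 0.13
time: 15.48
tool_pos: [0.4821, 0.2198, 0.0872]
eef_rot: [0.001, 0.509, 0.861, 0.001]
force: [0.5, -3.7, 6.7]
finger_gap: 0.125
t 15.48 pos [0.4821 0.2198 0.0872] yaw 118.80 tilt 0.16 gap 0.125 F [ 0.5 -3.7  6.7] q6 1.36 q5 -0.00
travel cm [ 0.04 -0.08 -0.01]
angular [ 0.15  0.05 20.8 ]
[-0.86997759 -0.04164102  0.04852171]
```

```bash
python3 -m handwheel '[{"travel":[0,0,0],"angular":[0,0,5],"hand":1},{"travel":[0,0,0],"angular":[0,0,10],"hand":1},{"travel":[0,0,0],"angular":[0,0,15],"hand":1},{"travel":[0,0,0],"angular":[0,0,18],"hand":1},{"travel":[0,0,0],"angular":[0,0,18],"hand":1}]'
python3 -c "
from h import *
go(.4812,.2197,.0873,98);print(arm.sense()['ft_torque'])"
python3 -m handwheel '[{"travel":[0,0,0],"angular":[0,0,1],"hand":1},{"travel":[0,0,0],"angular":[0,0,2],"hand":1},{"travel":[0,0,0],"angular":[0,0,3],"hand":1},{"travel":[0,0,0],"angular":[0,0,3],"hand":1},{"travel":[0,0,0],"angular":[0,0,3],"hand":1}]'
python3 -c "
from h import *
go(.4812,.2197,.0873,98);print(arm.sense()['ft_torque'])"
python3 -m handwheel '[{"travel":[0,0,0],"angular":[0,0,1],"hand":1},{"travel":[0,0,0],"angular":[0,0,2],"hand":1},{"travel":[0,0,0],"angular":[0,0,3],"hand":1},{"travel":[0,0,0],"angular":[0,0,3],"hand":1},{"travel":[0,0,0],"angular":[0,0,3],"hand":1}]'
python3 - <<'E'
from h import *
go(.4812,.2197,.0873,98);print(arm.sense()['ft_torque'])
c=arm.camera("side");crop("",295,235,50,50,12,"s12",c["image"])
E
```

```text
time: 15.9
tool_pos: [0.4821, 0.2196, 0.0872]
eef_rot: [0.001, 0.636, 0.772, 0.001]
force: [0.8, -4.5, 7.8]
finger_gap: 0.128
t 15.90 pos [0.4821 0.2196 0.0872] yaw 100.98 tilt 0.17 gap 0.128 F [ 0.8 -4.5  7.8] q6 1.67 q5 -0.00
travel cm [ 0.03 -0.08 -0.01]
angular [0.16 0.05 2.98]
[-1.04747898 -0.05523551  0.06660148]
time: 16.32
tool_pos: [0.4821, 0.2196, 0.0872]
eef_rot: [0.001, 0.656, 0.755, 0.001]
force: [0.6, -4.0, 8.0]
finger_gap: 0.125
t 16.32 pos [0.4821 0.2196 0.0872] yaw 98.08 tilt 0.17 gap 0.125 F [ 0.6 -4.   8. ] q6 1.72 q5 -0.00
travel cm [ 0.03 -0.09 -0.01]
angular [0.16 0.05 0.08]
[-1.03492173 -0.04159743  0.10882546]
time: 16.73
tool_pos: [0.4822, 0.2197, 0.0872]
eef_rot: [0.001, 0.675, 0.738, 0.001]
force: [-0.2, -4.6, 7.5]
finger_gap: 0.125
t 16.73 pos [0.4822 0.2197 0.0872] yaw 95.08 tilt 0.18 gap 0.125 F [-0.2 -4.6  7.5] q6 1.77 q5 -0.00
travel cm [ 0.01 -0.1  -0.01]
angular [ 0.18  0.03 -2.92]
[-0.86335022 -0.16227476  0.0726599 ]
```

View pics/s12.png

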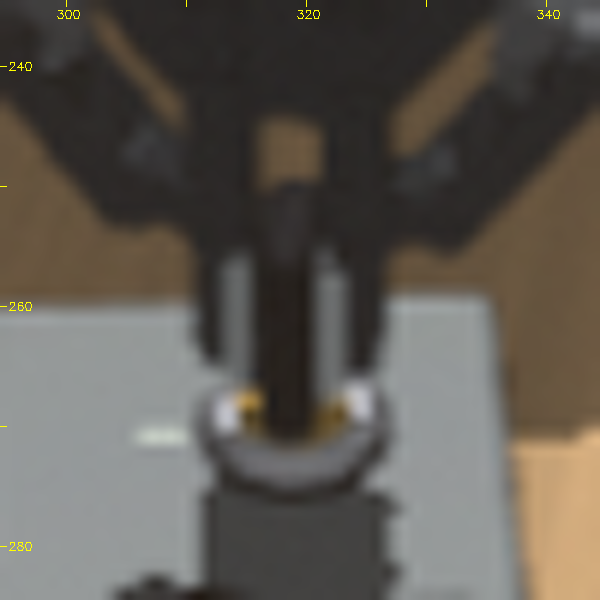

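```bash
python3 -m handwheel '[{"travel":[0,0,0],"angular":[0,0,1],"hand":1},{"travel":[0,0,0],"angular":[0,0,2],"hand":1},{"travel":[0,0,0],"angular":[0,0,3],"hand":1},{"travel":[0,0,0],"angular":[0,0,3],"hand":1},{"travel":[0,0,0],"angular":[0,0,3],"hand":1}]' 120
python3 - <<'E'
from h import *
go(.4812,.2197,.0873,98);print(arm.sense()['ft_torque'],arm.sense()['tau'][5])
c=arm.camera("side");print(arm.sense()['ft_torque']);c=arm.camera("top");print(arm.sense()['ft_torque'])
cv2.imwrite("pics/t13.png",c["image"])
E
```

```text
time: 17.2
tool_pos: [0.4823, 0.2197, 0.0872]
eef_rot: [0.001, 0.694, 0.72, 0.001]
force: [-0.5, -4.1, 7.9]
finger_gap: 0.127
t 17.20 pos [0.4823 0.2197 0.0872] yaw 92.11 tilt 0.19 gap 0.127 F [-0.5 -4.1  7.9] q6 1.82 q5 -0.00
travel cm [-0.   -0.11 -0.01]
angular [ 0.19  0.02 -5.89]
[-0.91970791 -0.14527595  0.17313127] 0.1723986491560936
[-0.82738065 -0.16825373  0.20092348]
[-0.83513442 -0.10861909  0.13645292]
```

View pics/t13.png

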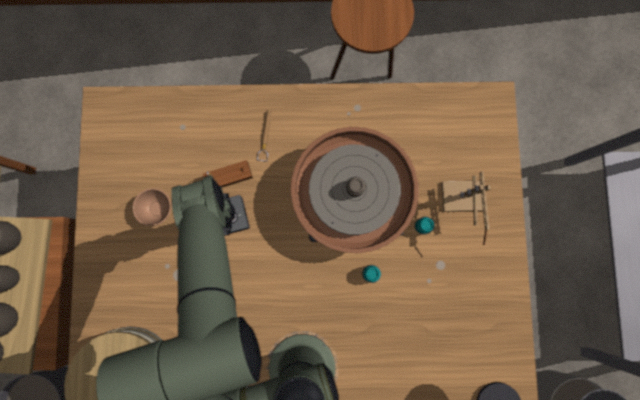

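The moment about the axis rose to about 0.17 N m, well above the spring's 0.06, so the cylinder is at its stop after about 102° of key turn. The key is still pressed home with about 8 N. In the top view the cup is still at the centre (356,187). The bowl (150,208), the gauge and the turning tool (265,130) are where they were. Handing in.

```bash
python3 -c "
from workcell import arm
print(arm.finish_job())"
```

```text
the job is handed in; nothing more can be done
None
```

The cup is centred on the wheel head, and the arm is holding the key fully home and turned a quarter turn. I handed the job in at about 17 s of the 58 s.

- **Cup:** I gripped it low at about 20 N and slid it at constant height until it stood inside the smallest ring. Its foot ring sits within about 1 px (2–3 mm) of the ring centre in both views. It was upright and still there in the last top picture.
- **Key fully home:** The key went into the switch and past both pins, though I saw no clear force step at either one. The shoulder is on the face: commanding 4 mm more moved it only 0.3 mm, and the force rose to 41 N at the wrist before I eased off to about 8 N. The side picture shows the same.
- **Key turned:** I turned it about 102° clockwise. The moment then rose to about 0.17 N m (readings 0.14–0.20), well above the spring's 0.06, so the cylinder is at its stop. I could not see the cylinder's angle itself, because the gripper hides it. The grip is set to 120 N.
- **Other things:** The bowl, the gauge and the loose turning tool look unmoved in the last top picture.
- **Disagreement:** The two cameras differed by about 2 mm on where the keyway was. I went mostly by the side view, and the key entered without jamming.

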